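# Match the spare hinge leaf to the jamb and hold it for the pin

## Task

We are pinning a hinge on the jamb block and two spare leaves are out. First lay the leaf that does not fit (two knuckles) flat in the large compartment of the parts tray and let go of it; then take the leaf that fits (one knuckle) by its rib and bring its knuckle, rib up and level, gently between the two knuckles on the jamb so that the holes line up for the pin. Finish while still holding it there, still and in line; do not let go, and leave the pin and the other things on the bench where they are.

Things in the scene. Friction and masses are not known exactly. Their poses are not given: they have to be found in the camera images.
- leaf_one_rib (a point): Centre of the rib of the steel leaf that fits (ONE knuckle, mid front edge); starts flat on the bench, rib up. x towards the knuckle, y along the hinge axis, z up. Rib 10 mm thick in y, 30 mm long in x, top 15 mm above this point: grip it from above across the 10 mm. Other sizes: leaf_one.
- leaf_one_axis (a point): Centre of the knuckle hole of the one-knuckle leaf, 31 mm ahead (+x) of its rib centre and 11 mm below it. Knuckle 20 mm outside diameter, hole 12 mm, 26 mm long along y (-13 to +13). Axes as leaf_one_rib; y is the hole's axis.
- leaf_one: The one-knuckle leaf; origin on its underside below the rib's centre, 21 mm below leaf_one_rib, same axes. Plate 36 mm in x (-19 to +17), 76 mm in y, 4 mm thick; the rib stands on it, up to 36 mm above the underside. About 90 g, balancing within 10 mm of the rib's centre. The two leaves swap places from run to run.
- leaf_two_rib (a point): Centre of the rib of the leaf that does not fit: plate, rib, axes and offsets as the other leaf, but TWO knuckles at the outer ends of its front edge (y 15 to 37 and -15 to -37 mm) with open space between. Starts flat on the bench, rib up; underside 21 mm below this point.
- leaf_two_mid (a point): Centre of the two-knuckle leaf's whole outline (60 mm in x, 76 mm in y) on its underside: 11 mm ahead (+x) of the rib centre and 21 mm below it. Same axes.
- leaf_two: The two-knuckle leaf itself; origin on its underside below the rib's centre, same axes.
- jamb_axis (a point): Middle of the hinge axis of the fixed leaf, 110 mm above the bench, where the fitting knuckle's hole belongs. x level, from the open front into the block, y along the axis, z up. Two fixed knuckles, 20 mm outside, holes 12 mm, at y 15 to 37 and -15 to -37 mm; the 30 mm between takes the 26 mm knuckle. A wall 11.5 mm behind (+x) stops a knuckle 1.5 mm past alignment. Air in front and below.
- jamb: Grey jamb block 80 x 100 x 100 mm on a dark 92 x 130 mm foot, fixed to the bench, with a steel hinge leaf screwed on its top, hinge side to its -x. Origin under its centre, axes as jamb_axis. Nothing on it is higher than the knuckles, 120 mm. The loose leaf goes in level from the front, rib up, its x along this x.
- tray_compartment (a point): Centre of the floor (3 mm above the bench) of the large compartment of the shallow grey parts tray. Inside 70 mm along x, 88 mm along y: a leaf lies flat only with its hinge axis along y, either way round. Tray 94 x 96 mm, fixed; walls 4 mm thick, tops 12 mm above the bench. The narrow slot at its +x side holds the pin.
- pin: Hinge pin, steel rod 9 mm thick and 80 mm long, lying in the tray's narrow slot. Stays there.
- forceps: thin steel forceps, 130 mm long, lying on the bench. Bystander, leave it alone.
- tube_lying_1: capped sample tube, 102 mm long, lying on the bench. Bystander, leave it alone.
- lab_timer: white square timer, 64 mm wide and 18 mm high. Bystander, leave it alone.
- cup_white: white specimen cup, 65 mm wide and 64 mm high. Bystander, leave it alone.
- scissors: scissors with a blue handle, 199 mm long, lying flat. Bystander, leave it alone.

How it is judged:
By the outcome, as a careful person would: the job done as asked, in the order asked, and still so for the second after the job is handed in, while the arm keeps its last pose, push and grip.
It also fails if it takes over 58 s, if anything falls off the work surface, if the arm or the gripper's body presses on something with over 40 N, if the wrist force passes 120 N, or if a joint passes its speed limit or range.

## Robot

A 7-joint arm with a two-finger parallel gripper is mounted at the origin on a cart in front of the work surface, level with it; the furniture and walls round the work are solid. World frame = base frame: x ahead of the robot, y to its left, z up, the work surface at z = 0. Lengths are in mm, angles in rad, forces in N, time in s.
With the tool pointing down it reaches from about 400 to 875 mm from the base axis. Payload 19.3 kg.
Tool frame: the origin (TCP) lies at the very end of the fingers, on their centre line; the grasp point (between the pads) lies 19 mm behind it (grip_point_offset is the z of the grasp point in the tool frame, in mm); z points along the fingers, y is the line along which they close (so a half turn about z gives the same grasp; the last joint's range is limited). The gripper opens to 85 mm and grips with 20 to 120 N. Pads are 22 mm wide; open, the fingers measure 114 mm over their backs; the gripper's body (76 mm by 85 mm) begins 54 mm behind the grasp point. The pads swing forward as they close: fully open they stand 13 mm farther back than shut.
Start: joints at [1.114, 0.521, -0.036, 1.599, 0.021, 1.021, -0.113], TCP at [235.738, -578.827, 192.291] pointing down, gripper open.
Joint ranges: [-2.91, 2.91], [-0.3, 2.13], [-1.5, 1.42], [0.17, 2.43], [-1.26, 4.41], [0.16, 1.93], [-2.52, 2.52]. Speed limits (rad/s): [1.89, 1.89, 2.39, 2.39, 3.01, 3.01, 3.01].

## Interface

Orientations are given as a 3x3 rotation matrix whose columns are the frame's x, y, z axes.
In Python, from workcell import movep, movel, goto_joints, open_gripper, clamp, wait, inverse_kinematics, read_state, camera, PlanningError, finish_job, grip_point_offset gives the robot as it stands. Calls block until the motion is done:
- movep(position, orientation): joint-space move of the TCP to a pose.
- movel(position, frame=None, max_speed=150, guard=None): straight line of the TCP; frame=None keeps the orientation; max_speed is the mean speed in mm/s. With guard (N) it stops when the force on the tool has changed by that much, and returns True; else False.
- goto_joints(angles): joint-space move.
- open_gripper() and clamp(): open the fingers fully, or close them until they stop; the grip force is fixed at half the most.
- wait(seconds).
- inverse_kinematics(position, orientation): joint angles nearest the present ones, or None.
- read_state(): the state.
- camera(name): name is "scene" or "top" or "wrist"; returns a dict with "image" (384x512x3 uint8, blue, green, red), "range_z" (384x512 float32, mm along the optical axis (not along the pixel's ray), 0 where there is no reading), "fx", "fy", "cx", "cy" (pixels), "dist_coeffs" ([k1, k2, p1, p2, k3] as OpenCV has them; the pictures are not rectified), "cam_to_world" (4x4, takes a point from camera to world coordinates). Camera axes: x right, y up, looking along -z (the intrinsics and any distortion apply to the point x, -y, -z); pixel columns grow to the right and rows downward; lengths in mm; the calibration is good to about 2 mm. A picture is of the moment at which its call begins.
A pose or a line that the arm cannot do raises PlanningError and nothing moves.
- finish_job(): hands the job in; it is judged then, once.
The state is a dict: "time": time; "qpos": joint angles; "qvel": joint speeds; "joint_efforts": joint torques, N m; "eef_pos": TCP position; "tool_rot": TCP orientation; "ft_force": force on the tool from outside, world axes, zero at the start; "torque": the same for the moment, N m; "finger_gap": finger opening in mm; "gripper_force": force on a finger pad.
Only numpy, scipy, OpenCV 4.12 (cv2) and the standard library are available. Lean on these libraries where they do the work, as an engineer would, in place of code of your own. Each camera call takes 0.05 s, during which the arm holds its last target. There are 200 camera calls.

## Working session

There is one attempt and no reset: what is moved stays moved. The work goes in short steps, each a Python script; the robot and the scene stay as the last script left them, time stands still between calls to the robot, and variables do not carry over. Pictures are saved under pics/ and viewed, at most 11 in all, crops included, and the job is handed in when it is done.

```bash
mkdir -p pics; ls
python3 - <<'E'
from workcell import *
import cv2, numpy as np, pickle
d={}
for n in("scene","top","wrist"):
    c=camera(n); d[n]=c; cv2.imwrite(f"pics/{n}0.png",c["image"])
    print(n,c["fx"],c["cx"],c["cy"],c["dist_coeffs"],np.round(c["cam_to_world"],3).tolist())
pickle.dump(d,open("c0.pkl","wb"))
print(read_state()["time"], grip_point_offset)
cv2.imwrite("pics/top0x.png",cv2.resize(d["top"]["image"],(800,600),interpolation=cv2.INTER_CUBIC))
E
```

```text
pics
scene 371.30082583655883 262.34497741092156 192.30320412959716 [-0.07070683  0.          0.          0.          0.        ] [[-0.754, -0.575, 0.319, 908.958], [0.657, -0.663, 0.358, 246.679], [0.006, 0.479, 0.878, 994.328], [0.0, 0.0, 0.0, 1.0]]
top 474.9937996705495 255.50137120763915 193.38558079403793 [-0.17666499  0.          0.          0.          0.        ] [[-0.007, 0.98, -0.197, 302.549], [-1.0, -0.008, -0.004, -138.495], [-0.006, 0.197, 0.98, 1343.877], [0.0, 0.0, 0.0, 1.0]]
wrist 309.4453416685933 252.1052605034633 187.0785527731736 [-0.05483818  0.          0.          0.          0.        ] [[0.378, 0.886, 0.268, 303.582], [-0.926, 0.362, 0.109, -551.496], [-0.001, -0.289, 0.957, 374.128], [0.0, 0.0, 0.0, 1.0]]
0.15 -18.700000000000003
```

View pics/top0x.png

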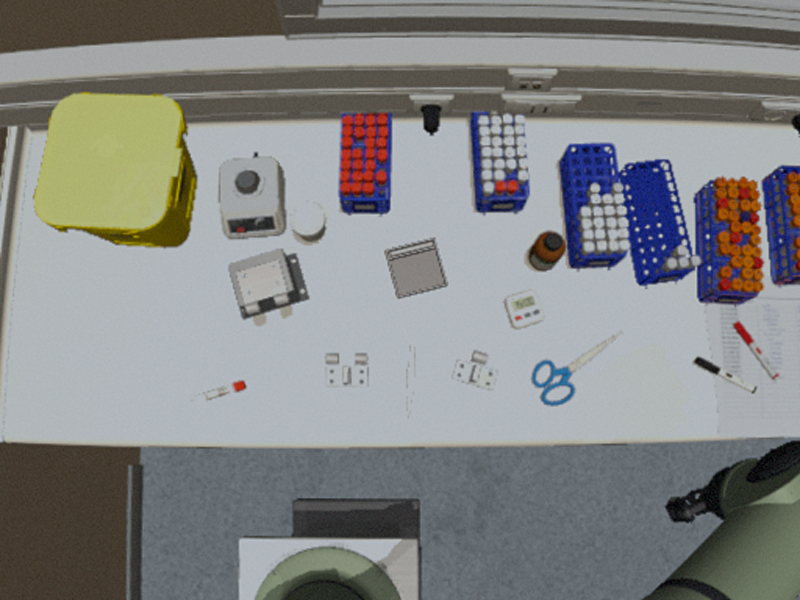

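View pics/scene0.png

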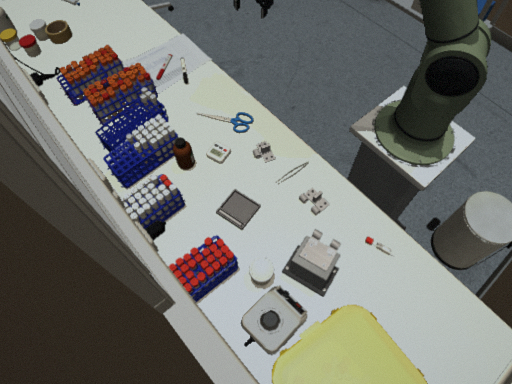

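The top view (800x600) shows the two-knuckle leaf at (347,370), the one-knuckle leaf at (476,370), the tray at (417,267) and the jamb at (267,285). The scene view agrees. I'll localize them roughly first.

```bash
cat > h.py <<'E'
import numpy as np, cv2
def world(c):
    """world xyz for every pixel"""
    h,w=c["range_z"].shape
    K=np.array([[c["fx"],0,c["cx"]],[0,c["fy"],c["cy"]],[0,0,1.]])
    u,v=np.meshgrid(np.arange(w),np.arange(h))
    n=cv2.undistortPoints(np.stack([u,v],-1).reshape(-1,1,2).astype(float),K,np.array(c["dist_coeffs"])).reshape(h,w,2)
    z=c["range_z"].astype(float)
    P=np.stack([n[...,0]*z,-n[...,1]*z,-z,np.ones_like(z)],-1)
    W=(P@np.array(c["cam_to_world"]).T)[...,:3]; W[z<=0]=np.nan
    return W
def ortho(c,x0,x1,y0,y1,s,zlev=0.):
    """image rectified onto plane z=zlev, s px/mm; row 0 = x1, col 0 = y1"""
    K=np.array([[c["fx"],0,c["cx"]],[0,c["fy"],c["cy"]],[0,0,1.]])
    xs=x1-np.arange(int((x1-x0)*s))/s; ys=y1-np.arange(int((y1-y0)*s))/s
    X,Y=np.meshgrid(xs,ys,indexing="ij")
    T=np.linalg.inv(np.array(c["cam_to_world"]))
    P=np.stack([X,Y,np.full_like(X,zlev)],-1).reshape(-1,3)@T[:3,:3].T+T[:3,3]
    P=P*[1,-1,-1]
    p,_=cv2.projectPoints(P,np.zeros(3),np.zeros(3),K,np.array(c["dist_coeffs"]))
    m=p.reshape(X.shape+(2,)).astype(np.float32)
    return cv2.remap(c["image"],m[...,0],m[...,1],cv2.INTER_CUBIC)
E
python3 - <<'E'
import pickle; from h import *
d=pickle.load(open("c0.pkl","rb")); c=d["top"]; W=world(c)
for n,(u,v) in dict(two=(347,372),one=(474,372),tray=(417,270),jamb=(267,275),bench=(430,330),timer=(524,310),cup=(307,222)).items():
    print(n,W[int(v/1.5625),int(u/1.5625)].round(1))
g=W.reshape(-1,3); 
for n,b in dict(two=(395,500,0,110),one=(395,500,-190,-90)).items():
    print(n)
i=c["image"][140:270,130:330]; cv2.imwrite("pics/crop.png",cv2.resize(i,None,fx=4,fy=4,interpolation=cv2.INTER_CUBIC))
E
```

```text
two [441.1 -39.   34.7]
one [ 439.  -263.    36.2]
tray [ 636.7 -163.6   -0.8]
jamb [601.3  97.  107.7]
bench [ 520.9 -187.9    2.3]
timer [ 553.7 -358.9   20.7]
cup [709.7  34.2  64.6]
two
one
```

View pics/crop.png

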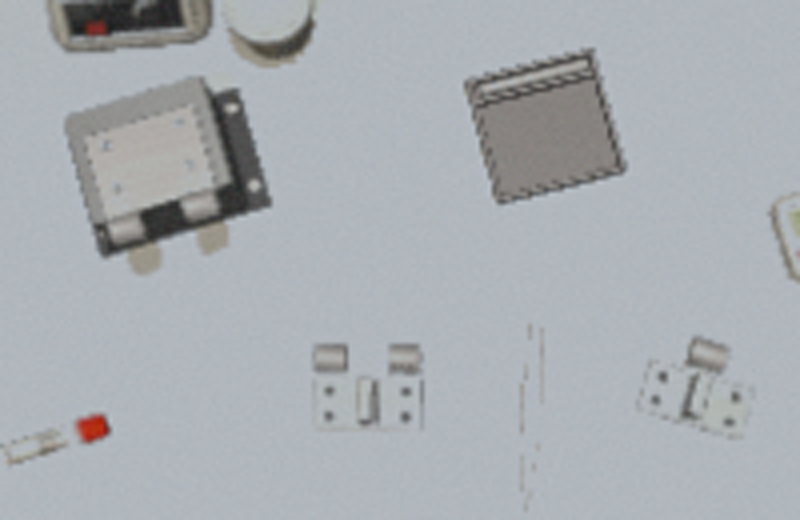

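The crop shows that the two-knuckle leaf (368,395) has yaw ≈0°, the one-knuckle leaf (700,390) about -23°, and the jamb's knuckles (125,228)/(200,205) about +17°. The tray slot is on the far side, and the tray's yaw is about +14°. Next I'll take close wrist views.

```bash
cat >> h.py <<'E'
def down(yaw,flip=1):
    c,s=np.cos(yaw),np.sin(yaw)          # object x=(c,s), y=(-s,c); tool y = flip*object y, tool z down
    y=flip*np.array([-s,c,0]); z=np.array([0,0,-1.]); return np.column_stack([np.cross(y,z),y,z])
E
python3 - <<'E'
from workcell import *; from h import *; import pickle
s=read_state(); print(s["tool_rot"],s["eef_pos"]); c=pickle.load(open("c0.pkl","rb"))["wrist"]
R=np.array(s["tool_rot"]);T=np.array(c["cam_to_world"])
print("cam in tool",R.T@(T[:3,3]-s["eef_pos"]),R.T@T[:3,:3])
for n,p,y in(("two",(441,-39,20),0),("tray",(640,-160,30),.24),("one",(439,-263,20),-.4),("jamb",(530,80,130),.3),("look",(480,-70,300),0)):
  for f in(1,-1):
    q=inverse_kinematics(p,down(y,f)); print(n,f,None if q is None else np.round(q,2))
E
```

```text
[[ 9.26146284e-01  3.77164297e-01 -3.91766582e-04]
 [ 3.77164495e-01 -9.26145951e-01  7.88719248e-04]
 [-6.53562929e-05 -8.78229846e-04 -9.99999612e-01]] [ 235.60004722 -578.57002923  191.86118349]
cam in tool [  73.16014347    0.40582533 -182.2725187 ] [[ 4.62804147e-04  9.57375683e-01  2.88845267e-01]
 [ 9.99999855e-01 -3.63498681e-04 -3.97442142e-04]
 [-2.75506568e-04  2.88845409e-01 -9.57375712e-01]]
two 1 [ 0.42  0.6  -0.61  2.17  0.66  0.56  0.89]
two -1 [ 0.02  0.54 -0.09  2.19  0.12  0.41 -1.73]
tray 1 [ 0.6   0.87 -0.72  1.59  0.67  0.95  1.46]
tray -1 [ 0.22  0.77 -0.1   1.61  0.1   0.77 -1.25]
one 1 [ 0.82  0.66 -0.53  2.    0.56  0.63  1.08]
one -1 [ 0.38  0.61  0.06  2.03 -0.07  0.51 -1.48]
jamb 1 [ 0.37  0.6  -0.88  1.86  0.56  0.95  1.1 ]
jamb -1 [ 0.04  0.48 -0.4   1.88  0.25  0.83 -1.76]
look 1 [ 0.73  0.27 -0.86  1.78  0.22  1.19  1.37]
look -1 [ 0.29  0.2  -0.31  1.8   0.07  1.15 -1.62]
```

Run:
```python
from workcell import *; from h import *; import pickle
movep((500,-80,270),down(0,-1)); wait(.3)
c=camera("wrist"); pickle.dump(c,open("c1.pkl","wb"))
print(read_state()["time"]); W=world(c)
np.save("w1.npy",W)
a=ortho(c,390,690,-310,150,1.7,4); cv2.imwrite("pics/o1.png",a); print(a.shape)
```

```text
2.55
(510, 782, 3)
```

View pics/o1.png

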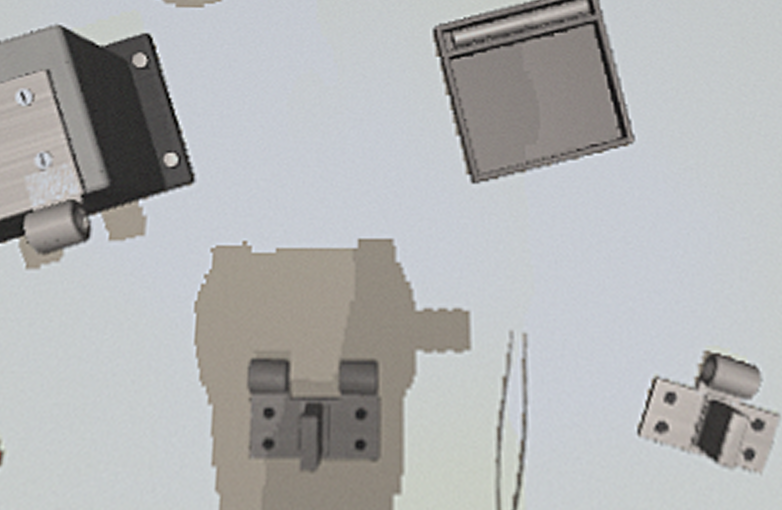

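The rectified view (1.7 px/mm, plane z=4) shows the leaf two plate with corners (249,396)–(380,461). The tray corners are about (436,27), (600,0), (633,142), (472,182). The leaf one plate is at (656,377)–(773,472), and one jamb knuckle is visible at (57,227). I'll refine these with the depth cloud.

```bash
cat >> h.py <<'E'
def box(W,x0,x1,y0,y1,z0,z1):
    p=W.reshape(-1,3); m=(p[:,0]>x0)&(p[:,0]<x1)&(p[:,1]>y0)&(p[:,1]<y1)&(p[:,2]>z0)&(p[:,2]<z1); return p[m]
def rect(p):
    (c,s,a)=cv2.minAreaRect(p[:,:2].astype(np.float32)); return np.round(c,1),np.round(s,1),round(a,1),len(p),p[:,2].mean().round(1)
E
python3 - <<'E'
from h import *
W=np.load("w1.npy")
print("bench",np.median(box(W,480,560,-250,-150,-20,20)[:,2]))
for n,b in dict(two=(400,490,-90,20),one=(390,500,-310,-200)).items():
    print(n,"plate",rect(box(W,*b,2,7)),"rib",rect(box(W,*b,33,40)),"all",rect(box(W,*b,2.5,40)),"knuckle",rect(box(W,*b,14,24)))
t=box(W,570,720,-240,-90,9,15); print("tray rim",rect(t), t[:,0].max())
t=box(W,560,720,-240,-90,1,6); print("floor",rect(t))
j=box(W,500,700,50,200,100,130); print("jamb",rect(j),j.min(0),j.max(0))
E
```

```text
bench 0.969298315051276
two plate (array([445.2, -35. ]), array([ 89.5, 109.9]), 0.1, 1323, np.float64(4.4)) rib (array([439.4, -35.7]), array([ 8.7, 28.8]), 88.5, 140, np.float64(36.0)) all (array([444.6, -35.3]), array([106.7,  88.3]), 89.4, 1753, np.float64(11.2)) knuckle (array([457.2, -35.6]), array([73.4, 44. ]), 89.8, 405, np.float64(19.0))
one plate (array([ 445. , -255.1]), array([108.9, 109.7]), 0.3, 1348, np.float64(4.2)) rib (array([ 441.5, -266.2]), array([10.5, 28.6]), 72.8, 143, np.float64(36.0)) all (array([ 445.1, -254.9]), array([108.9, 109.4]), 0.5, 1622, np.float64(11.3)) knuckle (array([ 453.3, -270.6]), array([26.7, 55. ]), 75.1, 291, np.float64(19.2))
tray rim (array([ 639.7, -162.6]), array([95.2, 97. ]), 14.1, 1589, np.float64(12.2)) 692.2682592979272
floor (array([ 627.6, -165.3]), array([134.9, 149.6]), 0.3, 6079, np.float64(2.9))
jamb (array([591.8, 105.2]), array([101.2,  98.9]), 17.0, 6674, np.float64(105.2)) [533.61142043  52.00866879 100.00024448] [652.15137779 166.54288713 122.36447511]
```

Run:
```python
from workcell import *; from h import *; import pickle
R=down(0,-1); x,y=439.4,-35.6
movep((x,y,70),R); movel((x,y,9),max_speed=80); clamp()
s=read_state(); print(s["finger_gap"],s["gripper_force"],s["eef_pos"])
movel((x,y,80))
a=np.deg2rad(14.1); u=np.array([np.cos(a),np.sin(a)]); mid=np.array([639.7,-162.6])-8*u; t=mid-11*u
Rt=down(a,-1); movep((*t,60),Rt)
print(movel((*t,17),max_speed=100),movel((*t,12.0),max_speed=25,guard=6))
s=read_state(); print(s["finger_gap"],s["eef_pos"],s["ft_force"],s["time"])
c=camera("wrist"); cv2.imwrite("pics/w2.png",c["image"])
```

```text
0.04598451441532153 0.0 [439.4027168  -35.61052957   8.98899707]
False False
0.18014629944909577 [ 621.28265663 -167.23873324   12.06675025] [-0.42421333  0.13286417  0.52922624] 7.5417
```

View pics/w2.png

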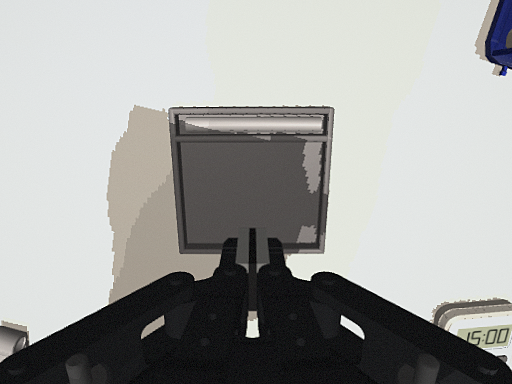

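The wrist view shows the fingers closed and empty (gap 0) over the tray, near (253,250). The grasp missed, so I'll lift and look again.

Run:
```python
from workcell import *; from h import *; import pickle
s=read_state(); p=s["eef_pos"]; movel((p[0],p[1],60)); open_gripper(); print(read_state()["finger_gap"])
movep((500,-80,240),down(0,-1)); wait(.3)
c=camera("wrist"); pickle.dump(c,open("c2.pkl","wb"))
print(read_state()["time"],read_state()["finger_gap"]); W=world(c); np.save("w2.npy",W)
a=ortho(c,390,690,-310,150,1.7,4); cv2.imwrite("pics/o2.png",a)
```

```text
85.34916989218654
10.125 85.11970470247091
```

View pics/o2.png

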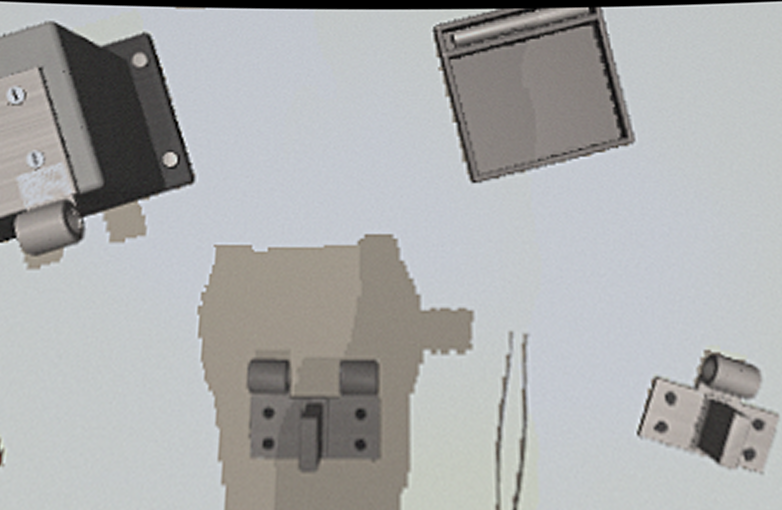

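The view shows leaf two unmoved at (315,430), so the fingers closed above or beside its rib. I'll check the fingertip location in the tool frame with the depth image.

Run:
```python
from workcell import *; from h import *; import pickle
W2=np.load("w2.npy"); 
for n in("c1","c2"):
    c=pickle.load(open(n+".pkl","rb")); print(n,(c["range_z"][200:]<200).sum())
clamp(); c=camera("wrist"); s=read_state(); print(s["finger_gap"],s["time"],s["eef_pos"])
W=world(c); R=np.array(s["tool_rot"]); p=(W.reshape(-1,3)-s["eef_pos"])@R
m=(c["range_z"].reshape(-1)<260)&(c["range_z"].reshape(-1)>0)&(abs(p[:,1])<60); q=p[m]; q=q[np.argsort(-q[:,2])]
print(len(q)); print(q[:400:25].round(1))
cen=q[abs(q[:,1])<6]; print(cen[:200:12].round(1))
print(rect(box(W2,400,490,-90,20,33,40)))
cv2.imwrite("pics/w3.png",c["image"]); pickle.dump(c,open("c3.pkl","wb"))
```

```text
c1 39898
c2 39899
0.28044341335248235 10.9417 [500.00093521 -79.97600694 240.01505447]
42518
[[ 10.   -5.9 -42.1]
 [ 10.8   3.9 -43.9]
 [ 10.9  -4.8 -45.4]
 [ 10.9   1.5 -46.4]
 [ 10.6   1.  -47.1]
 [ 10.9   4.8 -47.7]
 [  7.4  -7.1 -48.1]
 [  7.2  10.  -48.7]
 [  6.9  13.8 -49.2]
 [ 10.3   3.8 -49.7]
 [ 10.5   1.  -50.2]
 [ 10.8  -0.4 -50.8]
 [  6.8 -10.3 -51.1]
 [  7.1  -7.4 -51.7]
 [ 10.9  -3.7 -52. ]
 [ 11.1  -1.3 -52.4]]
[[ 10.   -5.9 -42.1]
 [ 10.5   3.  -43.4]
 [ 10.2  -3.4 -44. ]
 [ 10.8  -3.8 -45.2]
 [ 11.    2.9 -45.6]
 [ 10.8   3.4 -46.4]
 [ 10.6  -4.3 -46.9]
 [ 11.3  -1.9 -47.5]
 [ 10.5   0.5 -47.9]
 [ 10.8  -5.2 -48.5]
 [ 11.    1.5 -49. ]
 [ 10.2   1.5 -49.4]
 [ 11.   -5.6 -50.1]
 [ 10.6  -2.8 -50.4]
 [ 10.9   5.6 -51. ]
 [ 10.7  -0.9 -51.5]
 [ 11.3  -1.3 -51.9]]
(array([439.4, -35.2]), array([ 9.7, 29.8]), 88.1, 170, np.float64(35.9))
```

View pics/w3.png

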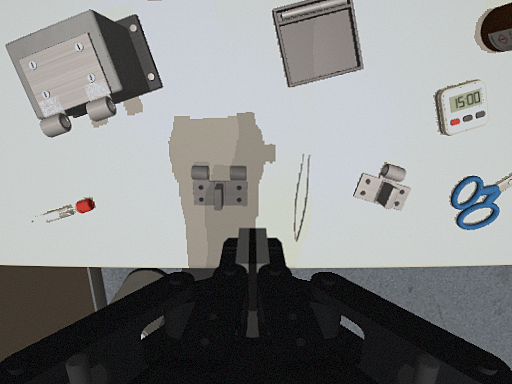

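The picture shows closed fingertips at about (253,228), and depth puts their true ends 42 mm behind the reported TCP, with no lateral offset. That explains the miss: the tips were at z≈51, above the 36 mm rib. I'll correct all heights by 42 mm and guard the first descent.

```bash
echo 'ZO=42.  # true fingertips sit this far behind the reported TCP' >> h.py
python3 - <<'E'
from workcell import *; from h import *; import pickle
R=down(0,-1); x,y=439.4,-35.4
open_gripper()
movep((x,y,60-ZO),R); print(movel((x,y,11-ZO),max_speed=60,guard=8)); 
s=read_state(); print(s["eef_pos"],s["ft_force"],s["finger_gap"])
clamp()
s=read_state(); print(s["finger_gap"],s["gripper_force"],s["eef_pos"],s["ft_force"],s["time"])
if s["finger_gap"]>7:
    movel((x,y,90-ZO)); wait(.2); s=read_state(); print(s["finger_gap"],s["ft_force"],s["time"])
    c=camera("wrist"); cv2.imwrite("pics/w4.png",c["image"]); pickle.dump(c,open("c4.pkl","wb"))
    W=world(c); R=np.array(s["tool_rot"]); p=((W-s["eef_pos"])@R)
    v=c["image"].copy()
    k=box(p,-80,80,-60,60,-70,30); k=k[(k[:,0]>12)]; print("ahead of fingers",rect(k),k.min(0),k.max(0))
E
```

```text
False
[439.5422213  -35.362057   -30.80477438] [ 0.33004676 -0.01484343 -0.36015072] 85.26252272475458
8.96834533999815 59.181252121925354 [439.41545825 -35.39783273 -30.82455712] [-1.42788774 -0.06189291  6.85134877] 14.3083
8.882687437239332 [-0.7126014  -0.04530751 -1.35700808] 15.1833
ahead of fingers (array([26.8,  0.3]), array([75.6, 29.6]), 89.8, 6604, np.float64(-46.2)) [ 12.00107797 -37.45450049 -67.78836058] [ 41.67292446  38.12464584 -31.67321498]
```

View pics/w4.png

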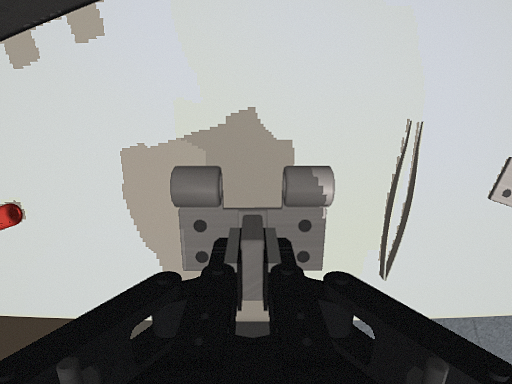

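Leaf two is held centred and level, with its knuckles at (196,187)/(308,187) ahead of the fingers. Now I'll place it.

Run:
```python
from workcell import *; from h import *; import pickle
a=np.deg2rad(14.1); u=np.array([np.cos(a),np.sin(a)]); t=np.array([639.7,-162.6])-(8+11.3)*u
R=down(a,-1); movep((*t,40-ZO+11),R)
print(movel((*t,-18),max_speed=100),movel((*t,-27.6),max_speed=20,guard=5))
s=read_state(); print(s["eef_pos"],s["ft_force"],s["finger_gap"],s["time"])
open_gripper(); movel((*t,40),max_speed=200)
movep((500,-190,200),down(0,-1)); wait(.2)
c=camera("wrist"); pickle.dump(c,open("c5.pkl","wb")); W=world(c); np.save("w5.npy",W); print(read_state()["time"])
cv2.imwrite("pics/o5.png",ortho(c,400,680,-330,-100,2.1,4))
b=(390,500,-330,-200); r=box(W,*b,33,40); print("rib",rect(r),r.mean(0)); k=box(W,*b,14,24); print("kn",rect(k))
l=box(W,585,690,-215,-110,4.5,10); l2=box(W,585,690,-215,-110,36,42); print("tray leaf",rect(l),"rib2",rect(l2))
```

```text
False True
[ 620.80723249 -167.35996449  -27.75049106] [-0.78039315  0.4127492   7.94098543] 9.194411263231368 17.0667
19.3583
rib (array([ 441. , -266.4]), array([10.1, 29.8]), 71.9, 199, np.float64(35.8)) [ 442.03121476 -266.18218397   35.76403192]
kn (array([ 452.9, -271. ]), array([26.2, 55.2]), 75.7, 379, np.float64(19.1))
tray leaf (array([ 637.5, -162.8]), array([90.3, 89.3]), 13.3, 2675, np.float64(7.4)) rib2 (array([ 620.7, -168. ]), array([30.2, 10.1]), 14.6, 301, np.float64(38.5))
```

View pics/o5.png

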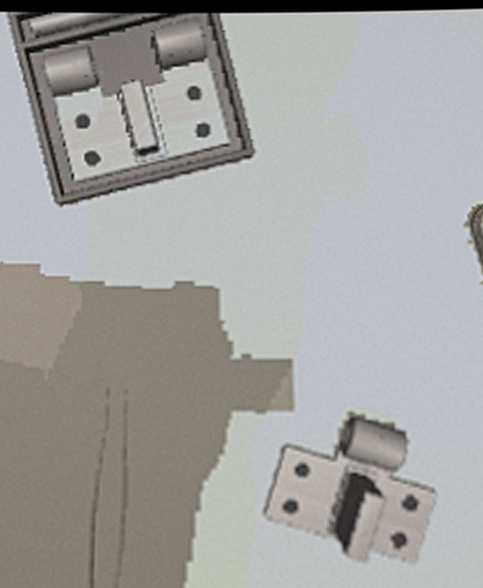

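Leaf two lies flat in the tray, with its rib at (140,120) and its rib top at 38.5 mm. Leaf one's plate is at (287,445)–(415,560) with yaw -17°. Next I'll grasp it and move it in front of the jamb.

Run:
```python
from workcell import *; from h import *; import pickle
# jamb knuckles from c3 (both visible) : crest points
for n in("c1","c3"):
    c=pickle.load(open(n+".pkl","rb")); W=world(c)
    th=np.deg2rad(17); u=np.array([np.cos(th),np.sin(th)]); v=np.array([-u[1],u[0]])
    j=box(W,500,700,30,200,112,124); L=np.c_[j[:,:2]@u,j[:,:2]@v,j[:,2]]
    L=L[L[:,0]<L[:,0].min()+25]; print(n,len(L),L.min(0).round(1),L.max(0).round(1),"crest",np.median(L[L[:,2]>118.5],0).round(1),
      "yhist",np.histogram(L[:,1],bins=16))
a=np.deg2rad(-17.); R=down(a,-1); x,y=441.,-266.4
movep((x,y,60-ZO),R); print(movel((x,y,11-ZO),max_speed=60,guard=8)); clamp()
s=read_state(); print(s["finger_gap"],s["gripper_force"],s["eef_pos"],s["ft_force"],s["time"])
if s["finger_gap"]>7:
    movel((x,y,120),max_speed=200)
```

```text
c1 764 [ 546.3 -109.8  112.1] [566.4 -35.3 122.4] crest [556.4 -88.3 119.7] yhist (array([90, 80, 76, 87, 64,  0,  0,  0,  0,  0,  0, 77, 77, 73, 72, 68]), array([-109.75593422, -105.1026764 , -100.44941858,  -95.79616076,
        -91.14290294,  -86.48964512,  -81.8363873 ,  -77.18312948,
        -72.52987166,  -67.87661384,  -63.22335602,  -58.5700982 ,
        -53.91684037,  -49.26358255,  -44.61032473,  -39.95706691,
        -35.30380909]))
c3 897 [ 546.4 -109.5  112.1] [566.4 -34.6 122. ] crest [556.4 -89.2 119.7] yhist (array([119,  94,  99,  95,  63,   0,   0,   0,   0,   0,   0, 107,  88,
        81,  89,  62]), array([-109.53603375, -104.85238208, -100.16873041,  -95.48507875,
        -90.80142708,  -86.11777541,  -81.43412374,  -76.75047207,
        -72.06682041,  -67.38316874,  -62.69951707,  -58.0158654 ,
        -53.33221373,  -48.64856207,  -43.9649104 ,  -39.28125873,
        -34.59760706]))
False
9.175319801043944 59.09330606460571 [ 441.03834507 -266.46708507  -30.81559133] [-1.50847932  0.12399218  5.69594679] 21.8417
```

```bash
cat >> h.py <<'E'
th=np.deg2rad(17); u=np.array([np.cos(th),np.sin(th)]); v=np.array([-u[1],u[0]])
def J(lx,ly,z): return (*(lx*u+ly*v),z)
E
python3 - <<'E'
from workcell import *; from h import *; import pickle
R=down(th,-1)
movep(J(480,-72.3,130),R); movel(J(488,-72.3,69.2),max_speed=120); wait(.3)
s=read_state(); c=camera("wrist"); pickle.dump((c,s),open("c6.pkl","wb")); print(s["time"],s["finger_gap"],s["ft_force"],s["eef_pos"])
cv2.imwrite("pics/w6.png",c["image"])
W=world(c); L=np.concatenate([W[...,:2]@np.c_[u,v],W[...,2:]],-1); 
j=box(L,540,568,-125,-20,111,125); print("jamb",len(j),j.min(0).round(1),j.max(0).round(1))
def crest(p):  # fit axis line from cylinder points: lx=a+b*ly, centre height, r=10
    from scipy.optimize import least_squares
    f=lambda q:np.hypot(p[:,0]-q[0]-q[1]*(p[:,1]-p[:,1].mean()),p[:,2]-q[2]-q[3]*(p[:,1]-p[:,1].mean()))-10
    r=least_squares(f,[p[:,0].mean(),0,p[:,2].max()-10,0],loss="soft_l1",f_scale=.5); return r.x.round(3),p[:,1].mean(),np.abs(r.fun).mean().round(2)
print(crest(j)); 
k=box(L,505,538,-95,-50,106,125); print("kn",len(k),k.min(0).round(1),k.max(0).round(1)); print(crest(k[k[:,2]>111]))
pl=box(L,480,512,-120,-20,100,108); print("plate",pl.min(0).round(1),pl.max(0).round(1))
for lo,hi in((-112,-95),(-50,-33)):
    q=pl[(pl[:,1]>lo)&(pl[:,1]<hi)]; print(np.median(q,0).round(1), np.polyfit(q[:,0],q[:,2],1).round(3))
E
```

```text
24.9917 8.508086738245726 [-0.24563843  0.10740834 -0.80955275] [488.07458843  73.49069811  69.67001854]
jamb 4770 [ 547.1 -108.7  111. ] [567.  -34.  122.7]
(array([ 5.56865e+02, -2.00000e-03,  1.10464e+02, -1.00000e-03]), np.float64(-71.81142311066746), np.float64(0.46))
kn 2433 [505.  -94.6 106. ] [529.5 -52.3 123.1]
(array([ 5.19144e+02, -2.00000e-03,  1.11085e+02, -2.00000e-03]), np.float64(-73.0903198917419), np.float64(0.43))
plate [ 480.  -111.1  101.4] [506.6 -34.9 108. ]
[ 493.7 -102.7  105.3] [-1.50000e-02  1.12738e+02]
[493.6 -42.7 105.3] [-1.10000e-02  1.10486e+02]
```

View pics/w6.png

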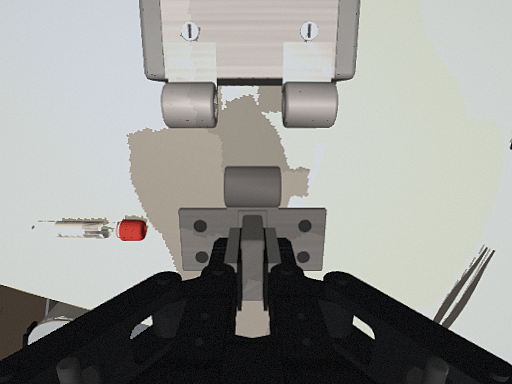

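The view shows leaf one's knuckle at (252,187) and the jamb knuckles at (190,104)/(310,104), so the leaf sits about 1.5 mm to the right of the gap centre. The yaw matches and the leaf is 0.6 mm high. I'll correct these and insert gently.

Run:
```python
from workcell import *; from h import *; import pickle
from scipy.optimize import least_squares
y,z=-70.75,68.6
movel(J(488,y,z),max_speed=30)
print(movel(J(510,y,z),max_speed=60,guard=6),movel(J(525.7,y,z),max_speed=15,guard=5)); wait(.4)
s=read_state(); c=camera("wrist"); pickle.dump((c,s),open("c7.pkl","wb")); print(s["time"],s["finger_gap"],s["ft_force"],s["torque"],s["eef_pos"])
cv2.imwrite("pics/w7.png",c["image"][60:260,130:380].repeat(3,0).repeat(3,1))
W=world(c); L=np.concatenate([W[...,:2]@np.c_[u,v],W[...,2:]],-1)
def cyl(p):
    f=lambda q:np.hypot(p[:,0]-q[0],p[:,2]-q[1])-10
    return least_squares(f,[556,110],loss="soft_l1",f_scale=.5).x.round(2)
for n,a,b in(("R",-107,-89),("mid",-83,-61),("L",-54,-36)): 
    q=box(L,545,568,a,b,114,124); print(n,len(q),cyl(q))
q=box(L,550,562,-120,-20,117,124); yy=np.sort(q[:,1]); g=np.diff(yy); i=np.argsort(-g)[:4]; print("gaps",[(yy[k].round(1),yy[k+1].round(1)) for k in sorted(i)],yy[[0,-1]])
```

```text
False False
27.4083 8.814150459294929 [-0.17414218 -0.83635838 -0.69111413] [ 0.02986544 -0.01618291  0.0042264 ] [523.41092682  86.04375478  68.61250646]
R 1514 [556.76 110.68]
mid 1841 [556.73 110.03]
L 1515 [556.66 110.65]
gaps [(np.float64(-86.7), np.float64(-84.4)), (np.float64(-71.7), np.float64(-71.2)), (np.float64(-71.2), np.float64(-70.8)), (np.float64(-58.4), np.float64(-56.9))] [-108.57781465  -34.64920178]
```

View pics/w7.png

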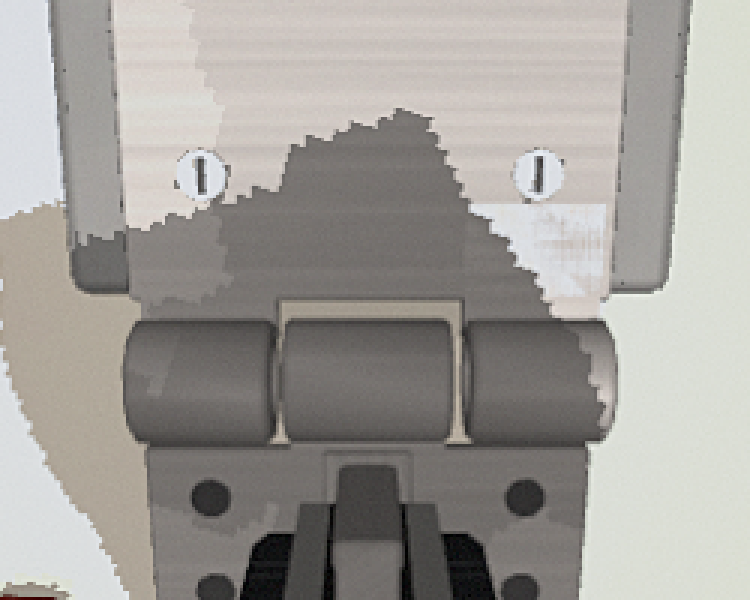

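The knuckle sits between the jamb's two with clear gaps on both sides at (279,380) and (458,380), and no contact force. It is 0.6 mm low, so I'll trim that and finish.

Run:
```python
from workcell import *; from h import *
from scipy.optimize import least_squares
s=read_state(); p=J(525.7,-71.0,69.2); movel(p,max_speed=8,guard=6); wait(.6)
s=read_state(); c=camera("wrist"); print(s["time"],s["finger_gap"],s["ft_force"],s["eef_pos"],np.abs(s["qvel"]).max())
W=world(c); L=np.concatenate([W[...,:2]@np.c_[u,v],W[...,2:]],-1)
r={}
for n,a,b in(("R",-107,-89),("mid",-83,-61),("L",-54,-36)):
    q=box(L,545,568,a,b,114,124); r[n]=least_squares(lambda t:np.hypot(q[:,0]-t[0],q[:,2]-t[1])-10,[556,110],loss="soft_l1",f_scale=.5).x
d=r["mid"]-(r["L"]+r["R"])/2; print(r,d)
if np.abs(d).max()<.5 and s["finger_gap"]>7: print(finish_job())
```

```text
28.3083 8.64662016439782 [ 0.378348   -0.31290154 -1.28771625] [523.46111163  85.77480688  69.18088266] 0.0016951654934164381
{'R': array([556.72894369, 110.6832117 ]), 'mid': array([556.7062613 , 110.65582856]), 'L': array([556.62487826, 110.65490357])} [ 0.02935033 -0.01322908]
the job is handed in; nothing more can be done
None
```

The job is handed in at 28.3 s: the two-knuckle leaf lies flat in the tray and released, and the one-knuckle leaf is still held in the jamb, measured within about 0.1 mm of the hinge axis.

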